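# Put the small camera lens away in its flip-cap tube

### The arm

A 6-joint arm with a two-finger parallel gripper is mounted at the origin on the work surface. World frame = base frame: x ahead of the robot, y to its left, z up, the work surface at z = 0. Lengths are in m, angles in rad, forces in N, time in s.
With the tool pointing down it reaches from about 0.35 to 0.975 m from the base axis. Payload 4.9 kg.
Tool frame: the origin (TCP) lies on the centre line of the jaws, within the pads' length; the fingertips stand 25 mm ahead of it and the grasp point (between the pads) lies 6 mm ahead of it; z points along the fingers, y is the line along which they close (so a half turn about z gives the same grasp; the last joint's range is limited). The gripper opens to 85 mm and grips with 20 to 120 N. Pads are 22 mm wide; open, the fingers measure 114 mm over their backs; the gripper's body (76 mm by 85 mm) begins 54 mm behind the grasp point. The pads swing forward as they close: fully open they stand 13 mm farther back than shut.
Start: joints at [-1.462, 0.053, 1.613, -0, 1.476, -0.119], TCP at [0.141, -0.609, 0.256] pointing down, gripper open.
Joint ranges: [-3.01, 3.01], [-1.01, 2.22], [0.06, 2.58], [-1.02, 4.17], [0.09, 2.62], [-3.14, 3.14]. Speed limits (rad/s): [2.57, 2.57, 3.14, 3.14, 3.14, 3.14].

### API

Orientations are given as a unit quaternion [w, x, y, z].
In Python, from plant import state, grab_frame, get_calibration, job gives the robot as it stands. The module is installed in compiled form; this text tells all that it offers.
- The arm moves only by the tool move_arm, never from a script. Its argument "targets" is a list that holds one entry, the list of rows, each a list of 5 numbers: the opening in per cent of the stroke, from 0 (shut) to 100 (fully open), then the shift along the tool's x, y, z as a fraction of full scale, then the turn about the tool's z as a fraction of full scale. A call has 1 to 5 rows; each row shifts and turns the commanded pose from where the row before left it, along the tool's axes as they then stand; what a row does not reach is not made up. Full scale, the value 1, is 0.6 m for a shift and 6 degrees for a turn. A row lasts 1/12 s, in which the tool goes at most 41.7 mm and 7.16 degrees, less where a joint would pass 70% of its speed; a pose out of reach is approached as far as the arm can. A call with a number of a shift or a turn outside -1 to 1 is refused whole. A call with a gripper value outside its range is refused whole. The fingers move at their own pace and stop on an object; the grip force is fixed at half the most. Time passes only in rows, so rows that do not move let the fingers close. It gives the time, the measured TCP pose, the force, the opening and the grip force at its end, in the units of the state.
- state(): the state, without advancing time (a new reading comes with each control period).
- grab_frame(name): name is "scene" or "side" or "wrist"; returns the picture (400x640x3 uint8, red, green, blue); there is no depth.
- get_calibration(name): a dict with "vertical_fov" (degrees; the focal length in pixels is half the picture's height over the tangent of half this angle, whatever the lens; pixels are square), "cx", "cy" (the principal point, pixels), "dist_coeffs" ([k1, k2, p1, p2, k3] as OpenCV has them; the pictures are not rectified), "R" (3x3) and "t" (3): a world point X has camera coordinates R X + t. Camera axes: x right, y down, z forward; pixel columns grow to the right and rows downward; lengths in m; the calibration is good to about 2 mm. A picture is of the moment at which its call begins: read the wrist's pose just before it. get_calibration takes no time and is no camera call; for the wrist camera it gives the pose at the moment of the call.
- job.job_done(): hands the job in; it is judged then, once.
The state is a dict: "time": time; "joint_pos": joint angles; "joint_vel": joint speeds; "joint_efforts": joint torques, N m; "tool_pos": TCP position; "tool_rot": TCP orientation; "contact_force": force on the tool from outside, world axes, zero at the start; "ft_torque": the same for the moment, N m; "gripper_width": opening from 0.0 (shut) to 1.0 (fully open); "grasp_force": force on a finger pad.
Only numpy, scipy, OpenCV 4.12 (cv2) and the standard library are available. Lean on these libraries where they do the work, as an engineer would, in place of code of your own. Each camera call takes 0.05 s, during which the arm holds its last target. There are 200 camera calls.

### The job

Put the small loose camera lens away in the widest of the four flip-cap tubes in the rack: flick that tube's cap right open past upright, drop the lens in, and press the cap fully shut again. Leave the other three tubes shut and do not knock the other things on the desk out of place.

Things in the scene. Friction and masses are not known exactly. Their poses are not given: they have to be found in the camera images.
- wide_mouth (a point): Centre of the mouth, at the rim, of the wide clear tube that the lens goes into: 44 mm outside diameter, inside diameter 38 mm, 44 mm deep inside, rim 64 mm above the desk. Held fast upright in a grey rack that is fixed to the desk (62 x 250 x 44 mm; its row of four places runs along y of this frame). z is up; x points from the front of the tube (tab) to the back (hinge), and its heading is the rack's yaw. Gives orientation for the caps.
- wide_hinge (a point): Point on the hinge axis of the wide tube's cap: 25 mm behind the tube's axis (+x of wide_mouth), at rim height. The axis runs along y of wide_mouth.
- wide_tab (a point): Top of the thumb tab of the wide tube's cap; moves with the cap. The cap is a white disc, 45 mm in diameter, 6 mm thick, lying on the rim. The tab, 16 mm wide (along y) and 3 mm thick, starts at the disc's front edge, 47 mm in front of the hinge, and leans 45 degrees outward and up: shut, its top is 13 mm above the rim, 57 mm in front of the hinge. A finger can push it up and back from the front.
- wide_cap (a joint): Hinge angle of the wide tube's cap, rad: 0 = shut, 1.57 = standing upright, up to 2.3 = laid back; the tab swings up and back towards +x of wide_mouth. The hinge is stiff (about 0.03 N m, 0.6 N at the tab) without spring or latch: the cap stays at whatever angle it is left.
- lens_center (a point): Centre (half-way up, 17 mm above its underside) of the small loose black lens, 34 mm tall, about 22 g, standing upright on the desk, thin end down: lower 16 mm is a barrel 16 mm in diameter, the upper 18 mm is 20 mm in diameter. z is its axis.
- narrow0_cap (a joint): Hinge of the cap of one of the three narrow tubes (28 mm diameter, rim 54 mm above the desk, each with a white flip cap of the same style, upturned tab to the front, top of the tab 69 mm above the desk). 0 = shut, as it starts and must stay. Which of the four places in the rack each tube has varies; the places are 62 mm apart.
- narrow1_cap (a joint): Hinge of the cap of one of the three narrow tubes (28 mm diameter, rim 54 mm above the desk, each with a white flip cap of the same style, upturned tab to the front, top of the tab 69 mm above the desk). 0 = shut, as it starts and must stay. Which of the four places in the rack each tube has varies; the places are 62 mm apart.
- narrow2_cap (a joint): Hinge of the cap of one of the three narrow tubes (28 mm diameter, rim 54 mm above the desk, each with a white flip cap of the same style, upturned tab to the front, top of the tab 69 mm above the desk). 0 = shut, as it starts and must stay. Which of the four places in the rack each tube has varies; the places are 62 mm apart.
- bayonet_lens_center (a point): Bystander, not to be moved: centre of the big black bayonet-mount lens, 62 mm in diameter, 55 mm tall, standing on the desk.
- motor_cap: Bystander: low round red silicone motor cap, 30 mm in diameter, 14 mm tall; origin at the centre of its underside.
- fc_case: Bystander: flat green-tinted flight controller case, 50 x 70 x 20 mm; origin at the centre of its underside.
- wrench_holder: Bystander: silver steel block 30 x 70 x 40 mm with bent hex wrenches standing in it up to about 96 mm; origin at the centre of its underside.
- driver: Bystander: screwdriver 160 mm long with a red handle, lying flat on the desk at the robot's right; origin under its middle, x along the shaft.

How it is judged:
By the outcome, as a careful person would: the job done as asked, in the order asked, and still so for the second after the job is handed in, with the robot touching nothing.
It also fails if it takes over 58 s, if anything falls off the work surface, if the arm or the gripper's body presses on something with over 40 N, if the wrist force passes 120 N, or if a joint passes its speed limit or range.

## Working session

There is one attempt and no reset: what is moved stays moved. The work goes in short steps, Python scripts to look and compute and a tool call to move; the robot and the scene stay as the last step left them, time stands still between calls to the robot, and variables do not carry over. Pictures are saved under pics/ and viewed, at most 10 in all, crops included, and the job is handed in when it is done.

Besides the shell and the picture viewer there is one more tool, called after "Call:" as a command line: name --argument value ..., lists and objects as JSON in quotes. move_arm: Moves the arm, as the interface text tells. Shift numbers are shares of 0.6 m and turn numbers shares of 6 degrees, none past 1 either way. Its arguments: {"type":"object","properties":{"targets":{"type":"array"}},"required":["targets"]}

```bash
mkdir -p pics
cat > h.py <<'E'
import numpy as np, cv2, json
from plant import state, grab_frame, get_calibration, job
from scipy.spatial.transform import Rotation as Ro
def K(c):
    f=200/np.tan(np.radians(c["vertical_fov"])/2); return np.array([[f,0,c["cx"]],[0,f,c["cy"]],[0,0,1.]])
def onz(c,uv,z):
    p=cv2.undistortPoints(np.array([[uv]],float),K(c),np.array(c["dist_coeffs"],float)).ravel()
    R=np.array(c["R"]);t=np.array(c["t"]); o=-R.T@t; d=R.T@np.array([p[0],p[1],1]); return o+d*(z-o[2])/d[2]
def proj(c,X):
    R=np.array(c["R"]); return cv2.projectPoints(np.array(X,float).reshape(-1,1,3),cv2.Rodrigues(R)[0],np.array(c["t"],float),K(c),np.array(c["dist_coeffs"],float))[0].reshape(-1,2)
def snap(n,f,crop=None,s=1):
    c=get_calibration(n); im=grab_frame(n)[:,:,::-1]; cv2.imwrite("pics/full_"+f,im)
    if crop: u0,v0,u1,v1=crop; im=im[v0:v1,u0:u1]
    cv2.imwrite("pics/"+f,cv2.resize(im,None,fx=s,fy=s,interpolation=cv2.INTER_CUBIC)); return c
def st():
    s=state(); R=Ro.from_quat(np.roll(s["tool_rot"],-1)).as_matrix()
    print("t",round(s["time"],2),"p",np.round(s["tool_pos"],4),"F",np.round(s["contact_force"],1),"w",round(s["gripper_width"],3),"g",s["grasp_force"]); print(np.round(R,4)); return s,R
E
python3 - <<'E'
from h import *
st()
for n in("scene","side"):
    c=snap(n,n+"0.png"); print(n,c["vertical_fov"],-np.array(c["R"]).T@np.array(c["t"]))
a=cv2.imread("pics/scene0.png");b=cv2.imread("pics/side0.png")
E
```

```text
t 0.0 p [ 0.1411 -0.6083  0.255 ] F [-0.5 -0.9  1.5] w 1.003 g 0.0
[[ 9.742e-01  2.258e-01 -2.000e-04]
 [ 2.258e-01 -9.742e-01  2.100e-03]
 [ 2.000e-04 -2.100e-03 -1.000e+00]]
scene 43.71562665295693 [ 1.44406825 -0.06002555  1.05184771]
side 55.324778827304876 [0.42166419 0.47024465 0.71732593]
```

View pics/scene0.png

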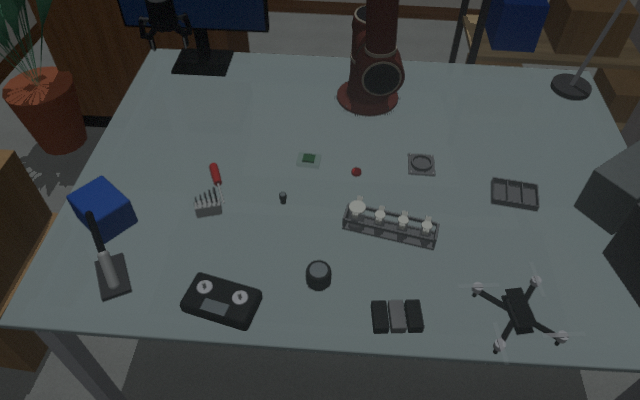

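View pics/side0.png

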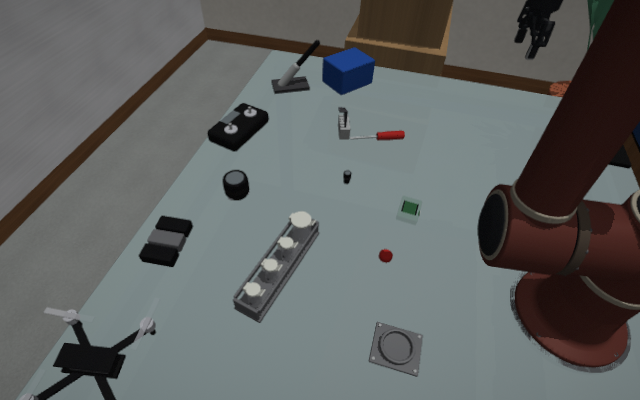

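Scene: the wide tube is at (357,208), at the −y end of the rack, and the small lens is at (283,198). Side: the wide tube is at (301,219) and the lens at (347,177). I'll enlarge both.

Run:
```python
import cv2,numpy as np
a=cv2.imread("pics/scene0.png")[180:260,270:450];b=cv2.imread("pics/side0.png")[160:325,225:365]
a=cv2.convertScaleAbs(a,alpha=1.5);b=cv2.convertScaleAbs(b,alpha=1.4)
cv2.imwrite("pics/a.png",cv2.resize(a,None,fx=4.4,fy=4.4,interpolation=3));cv2.imwrite("pics/b.png",cv2.resize(b,None,fx=3.6,fy=3.6,interpolation=3))
```

```text
(no output)
```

View pics/a.png

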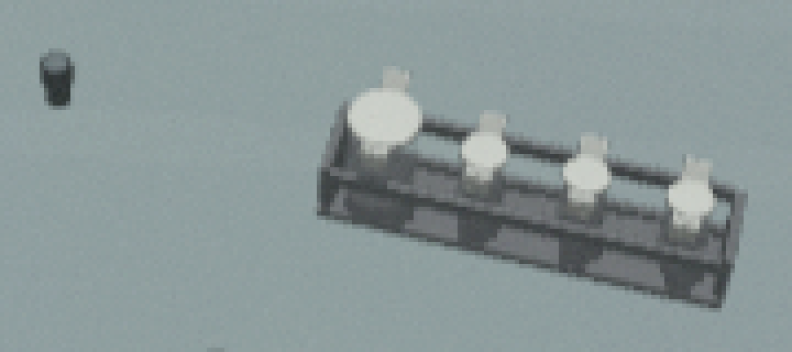

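View pics/b.png

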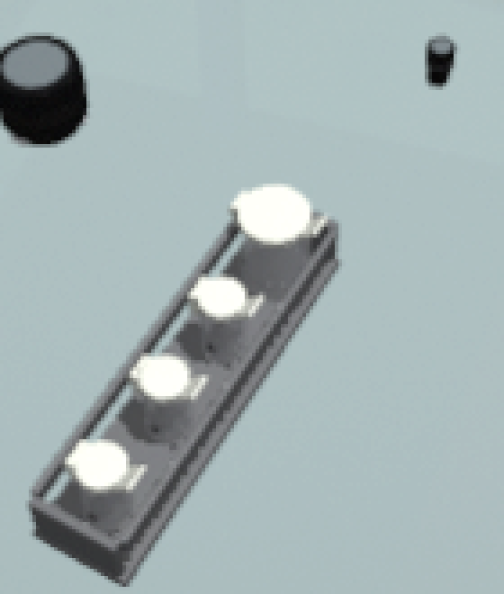

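Run:
```python
from h import *
cs,cd=get_calibration("scene"),get_calibration("side")
A=lambda u,v:(270+(u+.5)/4.4-.5,180+(v+.5)/4.4-.5)
B=lambda u,v:(225+(u+.5)/3.6-.5,160+(v+.5)/3.6-.5)
for n,a,b,z in [("wide",(384,119),(274,213),.07),("n1",(485,152),(220,298),.059),("n2",(587,175),(163,377),.059),("n3",(691,200),(102,465),.059),("lens",(57,60),(440,46),.034),("tab",(396,74),None,.077)]:
    print(n,onz(cs,A(*a),z), onz(cd,B(*b),z) if b else "")
```

```text
wide [ 0.57645806 -0.0253055   0.07      ] [ 0.5768871  -0.02295339  0.07      ]
n1 [0.58797324 0.03593651 0.059     ] [0.59089906 0.03815381 0.059     ]
n2 [0.60095913 0.09623479 0.059     ] [0.60411357 0.09788713 0.059     ]
n3 [0.61518789 0.1567385  0.059     ] [0.61626296 0.15815502 0.059     ]
lens [ 0.51205399 -0.23154967  0.034     ] [ 0.51745622 -0.22960976  0.034     ]
tab [ 0.54588486 -0.01935285  0.077     ]
```

Call:
move_arm --targets '[[[0, 0, 0, 0, 0.84], [0, 0, 0, 0, 0.84], [0, 0, 0, 0, 0.84], [0, 0, 0, 0, 0.84], [0, 0, 0, 0, 0.83]]]'

```text
time: 0.52
tool_pos: [0.1411, -0.6085, 0.2556]
tool_rot: [-0.001, 0.994, -0.107, -0.0]
contact_force: [-0.3, 0.3, 0.6]
gripper_width: 0.3
grasp_force: 0.0
```

```bash
cat >> h.py <<'E'
def to(*P):
    s,R=st()
    for p in P: print("to",p,"tool mm",np.round(1000*R.T@(np.array(p)-s["tool_pos"]),1),"frac",np.round(R.T@(np.array(p)-s["tool_pos"])/.6,4))
E
python3 -c "
from h import *
to((.5,-.1,.25))"
```

```text
t 0.52 p [ 0.1411 -0.6085  0.2556] F [-0.3  0.3  0.6] w 0.3 g 0.0
[[ 9.769e-01 -2.137e-01 -1.000e-04]
 [-2.137e-01 -9.769e-01  1.200e-03]
 [-4.000e-04 -1.100e-03 -1.000e+00]]
to (0.5, -0.1, 0.25) tool mm [ 241.9 -573.4    6.1] frac [ 0.4032 -0.9557  0.0102]
```

Call:
move_arm --targets '[[[0, 0.0252, -0.06, 0, 0], [0, 0.0252, -0.06, 0, 0], [0, 0.0252, -0.06, 0, 0], [0, 0.0252, -0.06, 0, 0], [0, 0.0252, -0.06, 0, 0]]]'

```text
time: 0.93
tool_pos: [0.2533, -0.4469, 0.2556]
tool_rot: [-0.0, 0.994, -0.106, -0.0]
contact_force: [0.2, -0.6, -0.0]
gripper_width: -0.0
grasp_force: 0.0
```

Call:
move_arm --targets '[[[0, 0.0252, -0.06, 0, 0], [0, 0.0252, -0.06, 0, 0], [0, 0.0252, -0.06, 0, 0], [0, 0.0252, -0.06, 0, 0], [0, 0.0252, -0.06, 0, 0]]]'

```text
time: 1.35
tool_pos: [0.3648, -0.2866, 0.2559]
tool_rot: [-0.0, 0.994, -0.105, -0.0]
contact_force: [0.6, -0.9, 0.4]
gripper_width: 0.002
grasp_force: 0.0
```

Call:
move_arm --targets '[[[0, 0.0252, -0.06, 0, 0], [0, 0.0252, -0.06, 0, 0], [0, 0.0252, -0.06, 0, 0], [0, 0.0252, -0.06, 0, 0], [0, 0, 0, 0, 0]]]'

```text
time: 1.77
tool_pos: [0.4559, -0.1552, 0.2559]
tool_rot: [-0.001, 0.995, -0.102, 0.0]
contact_force: [-0.1, -1.0, 0.5]
gripper_width: -0.001
grasp_force: 0.0
```

```bash
python3 -c "
from h import *
st(); c=snap('wrist','w1.png'); print(-np.array(c['R']).T@np.array(c['t']),c['vertical_fov']); print(proj(c,[(.577,-.024,.07),(.5455,-.0174,.077),(.514,-.2305,.034)]))"
```

```text
t 1.77 p [ 0.4559 -0.1552  0.2559] F [-0.1 -1.   0.5] w -0.001 g 0.0
[[ 9.794e-01 -2.022e-01  8.000e-04]
 [-2.022e-01 -9.793e-01  2.800e-03]
 [ 2.000e-04 -2.900e-03 -1.000e+00]]
[ 0.52302157 -0.16974543  0.37334165] 66.7586119052727
[[158.07144039  90.76514267]
 [158.6106646  125.3258364 ]
 [375.19720757 111.42782269]]
```

View pics/w1.png

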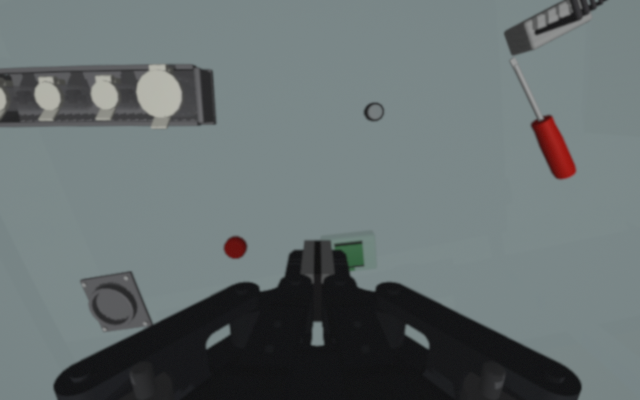

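Wrist view: the wide disc centre is at (159.5,92.5), its tab tip at (160,126) and the lens top at (374.5,112). All are within 2 px of the predictions.

```bash
python3 -c "
from h import *
c=get_calibration('wrist')
print(onz(c,(159.5,92.5),.07),onz(c,(160,126),.077),onz(c,(374.5,112),.034))
x=np.array([.978,-.21]);M=np.array([.5765,-.0245])
to((*(M-.056*x),.18),(*(M-.056*x),.093))"
```

```text
[ 0.57379389 -0.02789366  0.07      ] [ 0.54329449 -0.02151487  0.077     ] [ 0.51192657 -0.23242397  0.034     ]
t 1.82 p [ 0.4547 -0.1574  0.2558] F [ 0.8 -0.  -0.4] w 0.002 g 0.0
[[ 9.791e-01 -2.035e-01 -8.000e-04]
 [-2.035e-01 -9.791e-01  8.000e-04]
 [-9.000e-04 -7.000e-04 -1.000e+00]]
to (np.float64(0.521732), np.float64(-0.012740000000000001), 0.18) tool mm [  36.3 -155.2   75.8] frac [ 0.0605 -0.2587  0.1264]
to (np.float64(0.521732), np.float64(-0.012740000000000001), 0.093) tool mm [  36.4 -155.2  162.8] frac [ 0.0606 -0.2586  0.2714]
```

Call:
move_arm --targets '[[[0, 0.0122, -0.0518, 0.025, 0], [0, 0.0122, -0.0518, 0.025, 0], [0, 0.0122, -0.0518, 0.025, 0], [0, 0.0122, -0.0518, 0.025, 0], [0, 0.0122, -0.0518, 0.025, 0]]]'

```text
time: 2.23
tool_pos: [0.522, -0.0157, 0.1803]
tool_rot: [0.0, 0.994, -0.106, -0.0]
contact_force: [0.9, -0.5, -0.2]
gripper_width: 0.002
grasp_force: 0.0
```

Call:
move_arm --targets '[[[0, 0, 0, 0.035, 0], [0, 0, 0, 0.035, 0], [0, 0, 0, 0.035, 0], [0, 0, 0, 0.03, 0], [0, 0, 0, 0, 0]]]'

```text
time: 2.65
tool_pos: [0.5185, -0.0164, 0.0955]
tool_rot: [-0.0, 0.994, -0.106, -0.004]
contact_force: [0.2, 0.3, -0.5]
gripper_width: 0.002
grasp_force: 0.0
```

```bash
python3 -c "
from h import *
x=np.array([.978,-.21]);M=np.array([.5755,-.0255])
c=snap('side','s1.png',(230,140,390,260),5); to((*(M-.046*x),.092)); c=snap('wrist','w2.png')"
```

```text
t 2.7 p [ 0.5198 -0.0166  0.0977] F [ 0.2 -0.2  0.2] w 0.002 g 0.0
[[ 9.776e-01 -2.106e-01 -5.700e-03]
 [-2.106e-01 -9.776e-01  7.000e-04]
 [-5.800e-03  5.000e-04 -1.000e+00]]
to (np.float64(0.530512), np.float64(-0.01584), 0.092) tool mm [10.3 -3.   5.7] frac [ 0.0172 -0.005   0.0095]
```

View pics/s1.png

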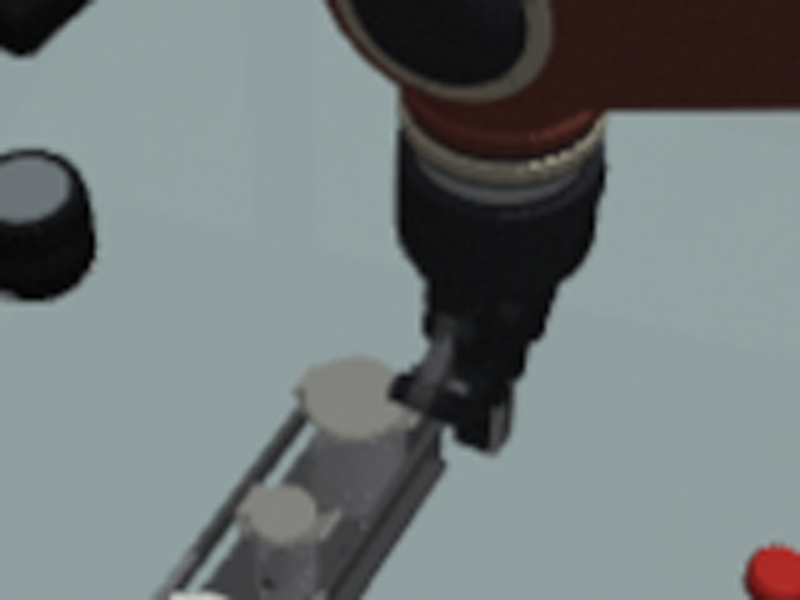

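The closed fingers stand just in front of the wide tab, well lined up. I'll lower them a little and close in on the tab.

Call:
move_arm --targets '[[[0, 0, -0.004, 0.012, 0], [0, 0.006, 0, 0, 0], [0, 0.006, 0, 0, 0], [0, 0.004, 0, 0, 0], [0, 0, 0, 0, 0]]]'

```text
time: 3.17
tool_pos: [0.5328, -0.0159, 0.0939]
tool_rot: [0.0, 0.994, -0.105, 0.001]
contact_force: [-0.2, -0.5, -0.5]
gripper_width: 0.001
grasp_force: 0.0
```

Call:
move_arm --targets '[[[0, 0.003, 0, 0, 0], [0, 0.003, 0, 0, 0], [0, 0.003, 0, 0, 0], [0, 0, 0, 0, 0]]]'

```text
time: 3.5
tool_pos: [0.5339, -0.0161, 0.0926]
tool_rot: [-0.0, 0.994, -0.105, -0.005]
contact_force: [-14.2, 2.3, 9.5]
gripper_width: 0.003
grasp_force: 7.1
```

Call:
move_arm --targets '[[[0, 0.002, 0, -0.015, 0], [0, 0.005, 0, -0.015, 0], [0, 0.009, 0, -0.013, 0], [0, 0, 0, 0, 0]]]'

```text
time: 3.83
tool_pos: [0.5492, -0.0194, 0.1221]
tool_rot: [0.0, 0.994, -0.105, 0.003]
contact_force: [-0.8, 0.0, 0.9]
gripper_width: -0.001
grasp_force: 0.5
```

```bash
python3 -c "
from h import *
st();c=snap('side','s2.png',(230,140,390,260),5)"
```

```text
t 3.83 p [ 0.5492 -0.0194  0.1221] F [-0.8  0.   0.9] w -0.001 g 0.5487221301882528
[[ 9.778e-01 -2.095e-01  5.500e-03]
 [-2.095e-01 -9.778e-01 -1.000e-03]
 [ 5.600e-03 -1.000e-04 -1.000e+00]]
```

View pics/s2.png

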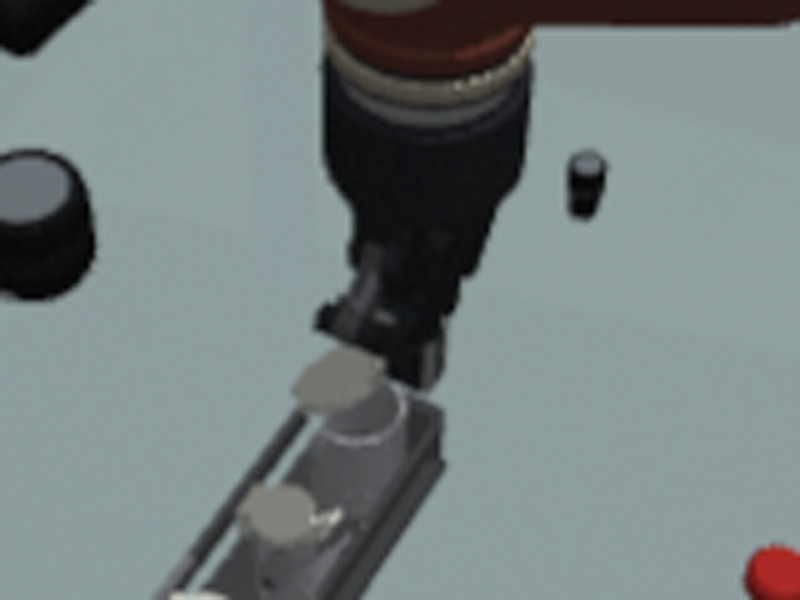

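The cap has lifted to about 35° with the fingers under the tab, so I'll sweep on backwards.

Call:
move_arm --targets '[[[0, 0.018, 0, -0.006, 0], [0, 0.02, 0, -0.003, 0], [0, 0.02, 0, 0.004, 0], [0, 0.02, 0, 0.008, 0], [0, 0.02, 0, 0.008, 0]]]'

```text
time: 4.3
tool_pos: [0.6058, -0.0315, 0.1137]
tool_rot: [0.0, 0.994, -0.105, 0.002]
contact_force: [-1.2, -0.1, 0.8]
gripper_width: 0.0
grasp_force: 0.6
```

Call:
move_arm --targets '[[[0, 0.01, 0, 0.004, 0], [0, 0, 0, 0, 0]]]'

```text
time: 4.47
tool_pos: [0.6107, -0.0326, 0.1102]
tool_rot: [-0.0, 0.994, -0.105, -0.0]
contact_force: [-0.7, 0.1, 2.2]
gripper_width: -0.0
grasp_force: 0.7
```

```bash
python3 -c "
from h import *
s,R=st();print((s['tool_pos'][:2]-np.array([.5755,-.0255]))@np.array([.978,-.21]))
c=snap('side','s3.png',(230,140,390,260),5)"
```

```text
t 4.47 p [ 0.6107 -0.0326  0.1102] F [-0.7  0.1  2.2] w -0.0 g 0.7021346676629037
[[ 9.778e-01 -2.096e-01 -5.000e-04]
 [-2.096e-01 -9.778e-01  3.000e-04]
 [-5.000e-04 -2.000e-04 -1.000e+00]]
0.035957644495978165
```

View pics/s3.png

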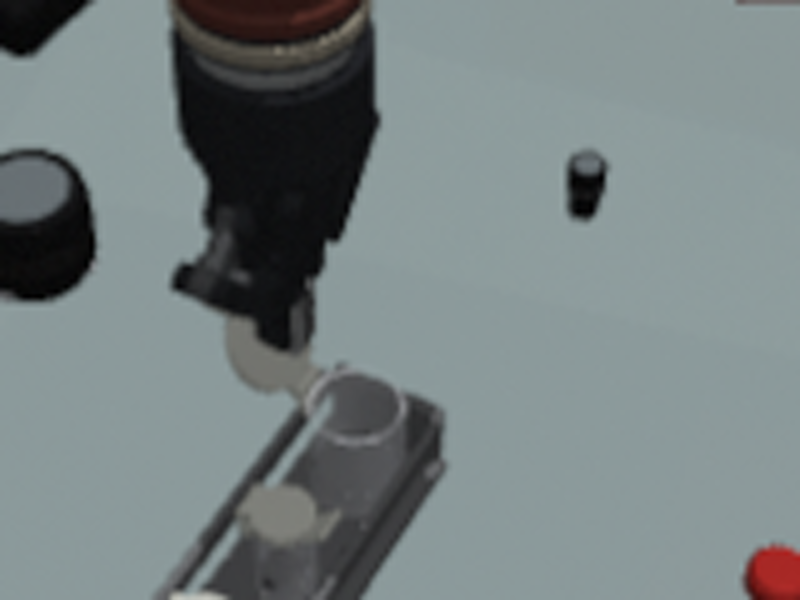

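The cap is laid back near its stop and the mouth is clear. Next, the lens.

Call:
move_arm --targets '[[[0, -0.01, 0, -0.02, 0], [0, -0.02, 0, -0.05, 0], [0, -0.04, 0.03, -0.03, 0], [60, -0.03, 0.06, 0, 0], [60, -0.015, 0.065, 0, 0]]]'

```text
time: 4.93
tool_pos: [0.5223, -0.1085, 0.1714]
tool_rot: [0.0, 0.995, -0.104, 0.002]
contact_force: [1.1, -0.8, -0.1]
gripper_width: 0.276
grasp_force: 0.0
```

```bash
python3 -c "
from h import *
c=get_calibration('side');print('mouth',onz(c,(301.2,221.6),.064))
to((.513,-.231,.15))"
```

```text
mouth [ 0.57509632 -0.02039144  0.064     ]
t 4.93 p [ 0.5223 -0.1085  0.1714] F [ 1.1 -0.8 -0.1] w 0.276 g 0.0
[[ 9.786e-01 -2.059e-01  3.100e-03]
 [-2.059e-01 -9.786e-01 -1.000e-03]
 [ 3.300e-03  4.000e-04 -1.000e+00]]
to (0.513, -0.231, 0.15) tool mm [ 16.  121.8  21.5] frac [0.0267 0.203  0.0359]
```

Call:
move_arm --targets '[[[60, 0.007, 0.05, 0.009, 0], [60, 0.007, 0.05, 0.009, 0], [60, 0.007, 0.05, 0.009, 0], [60, 0, 0, 0, 0], [60, 0, 0, 0, 0]]]'

```text
time: 5.35
tool_pos: [0.5158, -0.2006, 0.153]
tool_rot: [-0.0, 0.994, -0.107, -0.0]
contact_force: [-0.5, -0.4, -0.1]
gripper_width: 0.599
grasp_force: 0.0
```

```bash
python3 -c "
from h import *
st();c=snap('wrist','w3.png');to((.513,-.231,.043));print(proj(c,[(.513,-.231,.034)]))
g=cv2.cvtColor(cv2.imread('pics/full_w3.png'),6)[40:320,200:440];cv2.imwrite('pics/w3.png',cv2.resize(g,None,fx=2,fy=2))"
```

```text
t 5.35 p [ 0.5158 -0.2006  0.153 ] F [-0.5 -0.4 -0.1] w 0.599 g 0.0
[[ 9.772e-01 -2.121e-01 -6.000e-04]
 [-2.121e-01 -9.772e-01  6.000e-04]
 [-7.000e-04 -4.000e-04 -1.000e+00]]
t 5.4 p [ 0.5162 -0.1996  0.1533] F [0.6 0.1 0.1] w 0.599 g 0.0
[[ 9.776e-01 -2.106e-01 -3.000e-04]
 [-2.106e-01 -9.776e-01  6.000e-04]
 [-4.000e-04 -6.000e-04 -1.000e+00]]
to (0.513, -0.231, 0.043) tool mm [  3.6  31.4 110.3] frac [0.0059 0.0523 0.1838]
[[354.48705631 197.89633414]]
```

View pics/w3.png

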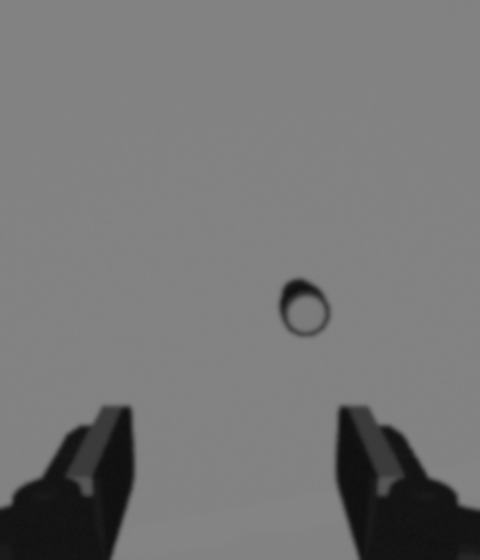

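The lens top is at full-image pixel (352.5,196), about 1.7 mm from my estimate, so I'm correcting for that and descending.

Call:
move_arm --targets '[[[60, 0.005, 0.025, 0.03, 0], [60, 0.004, 0.0245, 0.04, 0], [60, 0, 0, 0.04, 0], [60, 0, 0, 0.03, 0], [60, 0, 0, 0, 0]]]'

```text
time: 5.82
tool_pos: [0.513, -0.2269, 0.0652]
tool_rot: [-0.002, 0.995, -0.105, -0.004]
contact_force: [0.5, 0.7, -0.3]
gripper_width: 0.602
grasp_force: 0.0
```

```bash
python3 -c "
from h import *
to((.5147,-.2297,.043))"
```

```text
t 5.82 p [ 0.513  -0.2269  0.0652] F [ 0.5  0.7 -0.3] w 0.602 g 0.0
[[ 0.9781 -0.2081 -0.0069]
 [-0.2081 -0.9781  0.0045]
 [-0.0076 -0.003  -1.    ]]
to (0.5147, -0.2297, 0.043) tool mm [ 2.4  2.4 22.2] frac [0.0041 0.0041 0.0369]
```

Call:
move_arm --targets '[[[60, 0.003, 0.004, 0.018, 0], [60, 0, 0, 0.015, 0], [60, 0, 0, 0, 0]]]'

```text
time: 6.07
tool_pos: [0.5166, -0.2318, 0.049]
tool_rot: [-0.0, 0.994, -0.105, -0.001]
contact_force: [-1.3, 0.3, 0.0]
gripper_width: 0.601
grasp_force: 0.0
```

Call:
move_arm --targets '[[[0, 0, 0, 0, 0], [0, 0, 0, 0, 0], [0, 0, 0, 0, 0], [0, 0, 0, 0, 0], [0, 0, 0, 0, 0]]]'

```text
time: 6.48
tool_pos: [0.5175, -0.2329, 0.0511]
tool_rot: [0.0, 0.994, -0.105, 0.001]
contact_force: [0.1, -0.1, 3.4]
gripper_width: 0.185
grasp_force: 58.3
```

```bash
python3 -c "
from h import *
st();snap('wrist','w4.png');snap('side','s4.png');st()
a=cv2.imread('pics/full_w4.png')[150:330,240:400];b=cv2.imread('pics/full_s4.png')[110:200,300:380]
cv2.imwrite('pics/w4.png',np.hstack([cv2.resize(cv2.convertScaleAbs(a,alpha=1.8),(400,450)),cv2.resize(cv2.convertScaleAbs(b,alpha=1.8),(400,450))]))"
```

```text
t 6.48 p [ 0.5175 -0.2329  0.0511] F [ 0.1 -0.1  3.4] w 0.185 g 58.33674059325858
[[ 9.778e-01 -2.094e-01  1.700e-03]
 [-2.094e-01 -9.778e-01 -1.100e-03]
 [ 1.900e-03  7.000e-04 -1.000e+00]]
t 6.58 p [ 0.5175 -0.2329  0.051 ] F [-0.1  0.6  4.3] w 0.187 g 58.493799038369616
[[ 9.778e-01 -2.095e-01  1.700e-03]
 [-2.095e-01 -9.778e-01 -1.000e-03]
 [ 1.900e-03  7.000e-04 -1.000e+00]]
```

View pics/w4.png

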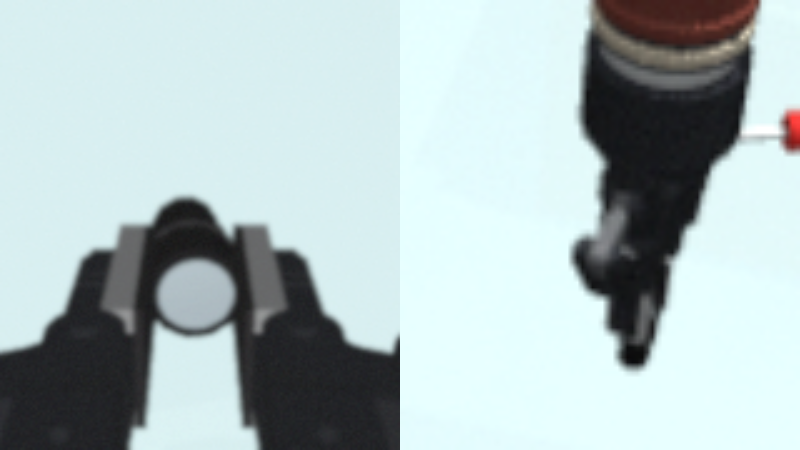

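The lens is held upright between the pads with its barrel showing below. I'll lift it and carry it to the tube.

Call:
move_arm --targets '[[[0, 0, 0, -0.02, 0], [0, 0, 0, -0.05, 0], [0, 0, 0, -0.06, 0], [0, 0, 0, -0.03, 0], [0, 0, 0, 0, 0]]]'

```text
time: 7.0
tool_pos: [0.5195, -0.2341, 0.1524]
tool_rot: [0.002, 0.994, -0.105, 0.005]
contact_force: [0.1, -0.2, 0.8]
gripper_width: 0.186
grasp_force: 58.4
```

```bash
python3 -c "
from h import *
c=get_calibration('wrist');s,R=st();l=onz(c,(318.8,268.4),s['tool_pos'][2]-.017);print('lens rel tcp, tool mm',1000*R.T@(l-s['tool_pos']))
to((.5757,-.0243,.15))"
```

```text
t 7.0 p [ 0.5195 -0.2341  0.1524] F [ 0.1 -0.2  0.8] w 0.186 g 58.42043709671998
[[ 0.9778 -0.2094  0.0086]
 [-0.2094 -0.9778 -0.0053]
 [ 0.0095  0.0034 -0.9999]]
lens rel tcp, tool mm [-4.23466583  1.04511408 16.9640314 ]
t 7.0 p [ 0.5195 -0.2341  0.1524] F [ 0.1 -0.2  0.8] w 0.186 g 58.42043709671998
[[ 0.9778 -0.2094  0.0086]
 [-0.2094 -0.9778 -0.0053]
 [ 0.0095  0.0034 -0.9999]]
to (0.5757, -0.0243, 0.15) tool mm [  11.  -216.9    1.8] frac [ 0.0183 -0.3615  0.003 ]
```

Call:
move_arm --targets '[[[0, 0.004, -0.03, 0, 0], [0, 0.005, -0.06, 0, 0], [0, 0.005, -0.065, 0, 0], [0, 0.005, -0.065, 0, 0], [0, 0.005, -0.06, 0, 0]]]'

```text
time: 7.42
tool_pos: [0.5654, -0.0692, 0.145]
tool_rot: [-0.0, 0.994, -0.106, -0.001]
contact_force: [0.2, 0.3, -0.2]
gripper_width: 0.183
grasp_force: 58.4
```

Call:
move_arm --targets '[[[0, 0.001, -0.05, 0, 0], [0, 0, -0.03, 0, 0], [0, 0, 0, 0, 0], [0, 0, 0, 0, 0]]]'

```text
time: 7.75
tool_pos: [0.576, -0.0235, 0.145]
tool_rot: [0.0, 0.995, -0.104, -0.001]
contact_force: [-1.1, -0.8, 0.3]
gripper_width: 0.179
grasp_force: 58.4
```

```bash
python3 -c "
from h import *
snap('wrist','w5.png');to((.5757+.0041,-.0243-.0008,.094))"
```

```text
t 7.8 p [ 0.576  -0.0244  0.1451] F [0.4 1.3 0.1] w 0.185 g 58.44376957422355
[[ 9.779e-01 -2.089e-01 -1.600e-03]
 [-2.089e-01 -9.779e-01 -2.000e-04]
 [-1.500e-03  6.000e-04 -1.000e+00]]
to (0.5798, -0.025099999999999997, 0.094) tool mm [ 3.9 -0.2 51.1] frac [ 0.0065 -0.0003  0.0852]
```

Call:
move_arm --targets '[[[0, 0.006, 0, 0.02, 0], [0, 0, 0, 0.025, 0], [0, 0, 0, 0.025, 0], [0, 0, 0, 0.012, 0], [0, 0, 0, 0, 0]]]'

```text
time: 8.22
tool_pos: [0.5782, -0.0259, 0.0934]
tool_rot: [-0.0, 0.994, -0.106, -0.003]
contact_force: [-1.2, 0.0, -0.7]
gripper_width: 0.181
grasp_force: 58.4
```

```bash
python3 -c "
from h import *
to((.5757+.0041,-.0243-.0008,.094))"
```

```text
t 8.22 p [ 0.5782 -0.0259  0.0934] F [-1.2  0.  -0.7] w 0.181 g 58.441405628909706
[[ 9.775e-01 -2.111e-01 -5.500e-03]
 [-2.111e-01 -9.775e-01  8.000e-04]
 [-5.500e-03  3.000e-04 -1.000e+00]]
to (0.5798, -0.025099999999999997, 0.094) tool mm [ 1.4 -1.2 -0.6] frac [ 0.0024 -0.002  -0.001 ]
```

Call:
move_arm --targets '[[[45, 0, 0, 0, 0], [45, 0, 0, 0, 0], [45, 0, 0, 0, 0], [45, 0, 0, 0, 0], [45, 0, 0, 0, 0]]]'

```text
time: 8.63
tool_pos: [0.5807, -0.0252, 0.0976]
tool_rot: [0.0, 0.994, -0.105, 0.001]
contact_force: [0.1, -0.3, 0.6]
gripper_width: 0.451
grasp_force: 0.0
```

Call:
move_arm --targets '[[[45, 0, 0, -0.02, 0], [45, 0, 0, -0.05, 0], [45, 0, 0, -0.06, 0], [0, 0, 0, -0.04, 0], [0, 0, 0, 0, 0]]]'

```text
time: 9.05
tool_pos: [0.5839, -0.0256, 0.2076]
tool_rot: [0.0, 0.994, -0.105, 0.007]
contact_force: [1.0, 0.5, 0.7]
gripper_width: 0.175
grasp_force: 0.0
```

```bash
python3 -c "
from h import *
st()
for n,X in(('wrist',0),('side',0)):
    c=snap(n,n+'6.png'); g=cv2.imread('pics/full_%s6.png'%n,0); M=np.array([.5757,-.0243])
    p=proj(c,[(*M,.064),(*M,.05),(*M,.03),(.5147,-.2297,.02)]); print(n,p.round(0).tolist())
    u,v=p[1].astype(int); print(g[v-24:v+25:3,u-24:u+25:3])
    u,v=p[3].astype(int); print(g[v-3:v+4:3,u-3:u+4:3] if 3<v<396 and 3<u<636 else '')
"
```

```text
t 9.05 p [ 0.5839 -0.0256  0.2076] F [1.  0.5 0.7] w 0.175 g 0.0
[[ 9.778e-01 -2.091e-01  1.320e-02]
 [-2.091e-01 -9.779e-01 -2.300e-03]
 [ 1.340e-02 -5.000e-04 -9.999e-01]]
wrist [[318.0, 206.0], [318.0, 202.0], [318.0, 196.0], [516.0, 209.0]]
[[ 67  67  67  70  78 139 149 117 104 105 130  93  77  70  66  66  48]
 [ 66  66  67  68  72 155 178 175 163 153 138  93  70  68  67  66  47]
 [ 65  65  67  70  72 131 152 150 156 152 131  84  74  70  67  66  47]
 [ 65  66  68  72  99 132 138 130 123 137 138 127  86  72  68  65  46]
 [ 66  66  80 123 134  89  47  31  26  44  73 107 139 110  73  65  46]
 [ 65  71 123 115  68  38  19  18  17  20  44  63  83 130 106  67  46]
 [ 66 107 119  66  52  21  40  68  64  36  26  59  61  76 129  86  45]
 [ 79 135  77  61  45  51 108 116 115 102  43  51  61  59  97 131  49]
 [ 98 125  73  63  43  91 115 117 116 116  83  46  59  60  76 136  58]
 [112 112  70  69  50  96 115 116 116 116  90  50  62  65  68 131  75]
 [122  99  68  69  59  72 113 116 116 112  60  56  70  67  67 122  85]
 [111 113  68  69  69  54  71  96  94  64  56  67  70  68  70 131  74]
 [ 
[... 1022 characters left out ...]
7 135 138 138]
 [139 139 138 128  49 128  59  98  98  56  64  80  40  51 126 138 138]
 [138 138 138  82 101 101  94  85  62 102  86  72  39  47 132 138 138]
 [138 138  98  64 126  68  68  59  62  75  79  71  57  40 135 138 138]
 [138 107  54 135  59  61  70  57  60  76  78  61  40  74 114 138 138]
 [127  96 129  96  62  64  70  71  73  77  73  47  55  55 138 138 138]
 [ 89 186 116 117 116  85  71  71  72  78  57  48  56 132 138 138 138]
 [119 129 116 116 117 116  80  81  74  62  39  56 100 139 138 138 138]
 [114  97 117 117 117 104 110  56  56  48  55  48 138 138 138 138 138]
 [107  62  82 101  85  84  61  56  57  48  57 130 137 138 138 137 138]]
[[140 140 140]
 [140 140 141]
 [140 140 140]]
```

The wrist picture shows the lens standing in the tube, and the rim ring is centred on my mouth estimate. Next I'll go behind the cap to close it.

```bash
cat >> h.py <<'E'
M=np.array([.5757,-.0243]);xh=np.array([.978,-.209])
def rel():
    s=state(); d=s["tool_pos"][:2]-M; print("t",round(s["time"],2),"rel x %.1f y %.1f z %.1f"%(1000*d@xh,1000*d@[.209,.978],1000*s["tool_pos"][2]),"F",np.round(s["contact_force"],1))
E
python3 -c "
from h import *
rel();c=get_calibration('side');print('bayonet top',onz(c,(236,176),.055))"
```

```text
t 9.15 rel x 5.6 y 0.2 z 201.5 F [ 0.3  1.1 -1.1]
bayonet top [ 0.77160264 -0.11610585  0.055     ]
```

Bayonet lens: 0.12 m away from the approach point, and lower than the fingertips, so it is clear.

Call:
move_arm --targets '[[[0, 0.04, 0, 0, 0], [0, 0.06, 0, 0, 0], [0, 0.05, 0, 0, 0], [0, 0, 0, 0.01, 0], [0, 0, 0, 0.03, 0]]]'

```text
time: 9.57
tool_pos: [0.6699, -0.0444, 0.1754]
tool_rot: [0.0, 0.994, -0.105, 0.001]
contact_force: [0.5, 0.5, -0.3]
gripper_width: 0.0
grasp_force: 0.0
```

```bash
python3 -c "
from h import *
rel()"
```

```text
t 9.57 rel x 96.3 y 0.0 z 175.4 F [ 0.5  0.5 -0.3]
```

Call:
move_arm --targets '[[[0, 0.003, 0, 0.03, 0], [0, 0, 0, 0.04, 0], [0, 0, 0, 0.03, 0], [0, 0, 0, 0.01, 0], [0, 0, 0, 0, 0]]]'

```text
time: 9.98
tool_pos: [0.667, -0.0438, 0.1046]
tool_rot: [-0.0, 0.994, -0.105, -0.004]
contact_force: [0.4, -0.0, -0.3]
gripper_width: -0.003
grasp_force: 0.0
```

```bash
python3 -c "
from h import *
rel()"
```

```text
t 9.98 rel x 93.4 y 0.0 z 104.6 F [ 0.4 -0.  -0.3]
```

Call:
move_arm --targets '[[[0, -0.01, 0, 0, 0], [0, -0.01, 0, -0.005, 0], [0, -0.01, 0, -0.01, 0], [0, -0.011, 0, -0.012, 0], [0, 0, 0, 0, 0]]]'

```text
time: 10.4
tool_pos: [0.6462, -0.039, 0.1284]
tool_rot: [0.0, 0.994, -0.105, 0.002]
contact_force: [0.6, -0.1, 1.3]
gripper_width: -0.004
grasp_force: 0.0
```

```bash
python3 -c "
from h import *
rel();c=snap('side','s7.png');g=cv2.imread('pics/full_s7.png',0)
print(g[185:240:4,268:330:4])"
```

```text
t 10.4 rel x 72.0 y 0.3 z 128.4 F [ 0.6 -0.1  1.3]
[[ 17  15  69 146 145 145 144 146 147 147 147 147 147 146 146 147]
 [ 15  24  43 144 145 145 144 147 147 146 147 147 147 147 147 147]
 [ 16  25  48 144 145 145 144 144 145 144 146 146 147 147 146 147]
 [ 85  17  91 120 132 132 144 144 145 144 144 145 144 145 145 146]
 [144 144 144 122  99  99 127 144 145 144 144 144 144 145 145 145]
 [144 144 145 117  99  99  98 145 145 144 144 144 144 144 144 145]
 [144 145 144 110  99  98 102 145 144 144 145 144 145 144 145 144]
 [144 144 144 100  99  98 106 134 141 147 144 144 145 144 144 144]
 [145 144 144 144 102  97 131  78  75  81 116 145 144 144 145 145]
 [145 144 144 145 144 133 122  99  81  67  66  73 102 144 144 144]
 [144 144 145 144 145  51 139  27  93  43  93  43  57 144 145 144]
 [144 144 145 144  64 119  74  66  76  77  82  47  41 144 144 145]
 [144 144 144  93  62  92  64  70  62  80  82  50  94 141 144 144]
 [145 144 132  92 131 101  68  73  75  81  62  57  84 144 145 144]]
```

```bash
cat >> h.py <<'E'
def capmask(c,th):
    a=np.linspace(0,2*np.pi,40); px=24.5+22.5*np.cos(a); py=22.5*np.sin(a); P=[]
    for h in(0,.006):
        X=-px/1000*np.cos(th)+h*np.sin(th)+.025; Z=.064+px/1000*np.sin(th)+h*np.cos(th)
        for x,y,z in zip(X,py/1000,Z): P.append((*(M+xh*x+np.array([.209,.978])*y),z))
    m=np.zeros((400,640),np.uint8); cv2.fillConvexPoly(m,cv2.convexHull(proj(c,P).astype(np.float32)).round().astype(int),1); return m
def cap(im,c,lo,hi):
    hsv=cv2.imread(im)
    for d in range(lo,hi+1,8):
        m=capmask(c,np.radians(d)); ys,xs=np.where(m); print(d,"box",xs.min(),xs.max(),ys.min(),ys.max(),"mean",hsv[m>0].mean(0).round(0),"sd",hsv[m>0].std().round(1))
E
python3 -c "
from h import *
c=get_calibration('side')
cap('pics/full_s3.png',c,108,132);print();cap('pics/full_s7.png',c,84,132)
im=cv2.imread('pics/full_s7.png').astype(int);print((im[185:225:3,272:302:3,0]-im[185:225:3,272:302:3,2]))"
```

```text
108 box 280 294 197 218 mean [76. 78. 75.] sd 45.6
116 box 278 294 197 218 mean [75. 77. 75.] sd 44.7
124 box 276 293 197 218 mean [75. 77. 75.] sd 43.8
132 box 275 293 198 218 mean [77. 79. 77.] sd 43.5

84 box 285 298 199 219 mean [115. 118. 112.] sd 20.8
92 box 283 296 198 218 mean [110. 113. 109.] sd 19.1
100 box 282 295 197 218 mean [106. 110. 106.] sd 16.9
108 box 280 294 197 218 mean [104. 107. 104.] sd 13.7
116 box 278 294 197 218 mean [104. 108. 105.] sd 12.6
124 box 276 293 197 218 mean [107. 111. 107.] sd 15.5
132 box 275 293 198 218 mean [109. 113. 109.] sd 17.4
[[ 1  1 13 15 16 16 16 15 15 14]
 [ 2  2 14 16 16 16 15 15 14 15]
 [ 1  2 13 16 16 16 15 15 15 16]
 [ 2  1  4 15 16 15 15 15 15 15]
 [ 2  1 -4 -4  8 11 15 15 15 15]
 [15 15 -2 -4 -4 -3 -3 15 16 16]
 [15 15 15 -4 -3 -4 -4 11 15 15]
 [15 16 12 -4 -3 -3 -4  8 15 16]
 [15 15  9 -4 -4 -3 -4 10 15 15]
 [15 16 13 -4 -3 -3 -4 11 15 14]
 [15 15 15 -2 -4 -3 -4 -2  4  3]
 [16 15 16 15 11 10 -3  2  6  2]
 [15 15 16 16 15 15 -2  8  9  9]
 [16 15 15 16 16  7  2 13  4 12]]
```

The cap has come up to about 114° and the finger is still on its tab. Continuing.

Call:
move_arm --targets '[[[0, -0.015, 0, -0.004, 0], [0, -0.02, 0, -0.001, 0], [0, -0.02, 0, 0, 0], [0, -0.02, 0, 0.001, 0], [0, -0.012, 0, 0.004, 0]]]'

```text
time: 10.87
tool_pos: [0.5938, -0.028, 0.1251]
tool_rot: [-0.0, 0.994, -0.105, 0.0]
contact_force: [0.4, 0.1, 0.2]
gripper_width: -0.001
grasp_force: 0.4
```

```bash
python3 -c "
from h import *
rel();c=get_calibration('side');snap('side','s8.png');rel()
cap('pics/full_s8.png',c,28,100)
im=cv2.imread('pics/full_s8.png').astype(int)[185:236:3,272:326:3];print(im[:,:,0]-im[:,:,2])"
```

```text
t 10.87 rel x 18.4 y 0.2 z 125.1 F [0.4 0.1 0.2]
t 10.92 rel x 17.3 y 0.2 z 124.1 F [ 0.2  0.3 -0.7]
28 box 289 310 207 223 mean [116. 115. 109.] sd 28.6
36 box 289 308 206 222 mean [117. 117. 111.] sd 27.0
44 box 289 307 205 221 mean [117. 118. 113.] sd 24.1
52 box 288 305 203 221 mean [113. 115. 111.] sd 21.5
60 box 287 303 202 220 mean [104. 107. 105.] sd 16.2
68 box 287 301 201 219 mean [ 98. 101.  97.] sd 24.0
76 box 286 299 200 219 mean [94. 95. 90.] sd 41.2
84 box 285 298 199 219 mean [90. 90. 84.] sd 50.6
92 box 283 296 198 218 mean [95. 94. 87.] sd 54.7
100 box 282 295 197 218 mean [97. 97. 89.] sd 56.9
[[16 16 12  3  1  3  2  2  2  3  2 11 15 15 15 15 15 16]
 [15 16  6  4  3  3  1  2  2  3 14 14 16 15 15 15 16 15]
 [11  6  3  3  2  1  2  4  3  2 13 15 15 16 15 15 16 15]
 [ 3  3  2  3  3  2  3  2  2  5 15 16 16 16 16 16 16 16]
 [15  5  2  3  3  2  3  3  3  7 16 15 16 16 15 16 16 16]
 [15 16 16  9  3  3  4  1  1  5 16 15 16 15 15 16 15 16]
 [15 16 16 16 16 11  2  2  1 -4 10 16 16 16 16 16 15 16]
 [15 16 16 16 16 12  3  2 -1 -3  2 16 16 16 15 16 15 15]
 [15 16 16 16 16 16 16  6 -1 -3 15 15 16 16 16 16 16 16]
 [15 16 16 16 16 16 14 -4 -3 12 16 15 16 15 16 15 15 16]
 [15 16 16 15 15 16 -2 -5  2  3  3 12 15 16 15 15 16 15]
 [15 16 15 16 16 12 -3  2  5  2  4  3  3 10 16 15 15 16]
 [16 16 15 15 15 16 -3  7 10 10  6  2  3  2  3  8 15 15]
 [16 16 16 16 15  8  2 14  4 12 11  2  4  2  3  3 15 16]
 [16 15 16 16 12  2 15  4  4  3  2  4  4  3  2  2 16 16]
 [16 15 16 14  3 12  9  3  1  2  3  3  4  2  2  2 16 15]
 [16 16 15  3  5 14  2  4  3  3  2  3  4  2  2  2 15 16]]
```

Call:
move_arm --targets '[[[0, -0.014, 0, 0.003, 0], [0, -0.013, 0, 0.007, 0], [0, -0.006, 0, 0.012, 0], [0, -0.002, 0, 0.012, 0], [0, 0, 0, 0, 0]]]'

```text
time: 11.33
tool_pos: [0.5727, -0.0236, 0.102]
tool_rot: [-0.0, 0.994, -0.105, -0.002]
contact_force: [0.1, 0.2, -0.8]
gripper_width: 0.003
grasp_force: 0.0
```

```bash
python3 -c "
from h import *
rel()"
```

```text
t 11.33 rel x -3.1 y 0.1 z 102.0 F [ 0.1  0.2 -0.8]
```

Call:
move_arm --targets '[[[0, -0.001, 0, 0.006, 0], [0, 0, 0, 0.006, 0], [0, 0, 0, 0.003, 0], [0, 0, 0, 0, 0]]]'

```text
time: 11.67
tool_pos: [0.5739, -0.0238, 0.0953]
tool_rot: [-0.0, 0.994, -0.105, -0.0]
contact_force: [-0.8, 0.5, -0.1]
gripper_width: -0.0
grasp_force: 0.0
```

Call:
move_arm --targets '[[[0, 0, 0, 0.003, 0], [0, 0, 0, 0, 0], [0, 0, 0, 0, 0]]]'

```text
time: 11.92
tool_pos: [0.5742, -0.0238, 0.095]
tool_rot: [0.0, 0.994, -0.105, 0.0]
contact_force: [-3.0, 0.5, 6.3]
gripper_width: -0.0
grasp_force: 3.1
```

Contact at tip height 0.070, exactly the shut cap's top. I'll press a little more firmly.

Call:
move_arm --targets '[[[0, 0, 0, 0.003, 0], [0, 0, 0, 0.002, 0], [0, 0, 0, 0, 0], [0, 0, 0, 0, 0]]]'

```text
time: 12.25
tool_pos: [0.5743, -0.0239, 0.0946]
tool_rot: [0.0, 0.994, -0.105, -0.0]
contact_force: [-10.1, 1.5, 20.0]
gripper_width: 0.001
grasp_force: 10.2
```

Call:
move_arm --targets '[[[0, 0, 0, -0.01, 0], [0, 0, 0, -0.03, 0], [0, 0, 0, -0.06, 0], [0, 0, 0, -0.06, 0], [0, -0.03, 0.04, -0.03, 0]]]'

```text
time: 12.67
tool_pos: [0.5549, -0.0423, 0.2101]
tool_rot: [-0.0, 0.995, -0.104, 0.004]
contact_force: [-0.0, -0.5, 1.9]
gripper_width: 0.0
grasp_force: 0.0
```

Call:
move_arm --targets '[[[0, -0.06, 0.05, 0, 0], [0, -0.06, 0.06, 0, 0], [0, -0.03, 0.06, 0, 0], [0, 0, 0.04, 0, 0], [0, 0, 0, 0, 0]]]'

```text
time: 13.08
tool_pos: [0.4478, -0.1434, 0.2049]
tool_rot: [0.001, 0.994, -0.108, 0.001]
contact_force: [-0.1, -0.5, 0.1]
gripper_width: -0.001
grasp_force: 0.0
```

```bash
python3 -c "
from h import *
st()
for n in('scene','side'):
    snap(n,n+'9.png');a=cv2.imread('pics/full_%s0.png'%n,0);b=cv2.imread('pics/full_%s9.png'%n,0)
    d=(cv2.absdiff(a,b)>25).astype(np.uint8);k,_,s,_=cv2.connectedComponentsWithStats(d)
    print(n,[r.tolist() for r in s[1:] if r[4]>5])
c=get_calibration('side');p=cv2.imread('pics/full_side0.png',0);b=cv2.imread('pics/full_side9.png',0)
print(cv2.absdiff(p,b)[205:250:3,280:325:3])
cap('pics/full_side9.png',c,0,16)"
```

```text
t 13.08 p [ 0.4478 -0.1434  0.2049] F [-0.1 -0.5  0.1] w -0.001 g 0.0
[[ 0.9769 -0.2139  0.001 ]
 [-0.2139 -0.9769 -0.0023]
 [ 0.0015  0.002  -1.    ]]
scene [[317, 0, 49, 4, 107], [376, 0, 23, 5, 104], [427, 0, 32, 8, 223], [369, 7, 29, 18, 96], [354, 8, 12, 16, 51], [284, 13, 69, 129, 5403], [365, 19, 88, 72, 3056], [151, 48, 6, 3, 13], [378, 61, 8, 3, 10], [373, 63, 4, 2, 6], [380, 64, 6, 4, 8], [373, 66, 6, 3, 9], [365, 69, 3, 5, 7], [279, 192, 8, 13, 75]]
side [[359, 0, 278, 272, 30464], [541, 24, 4, 4, 10], [362, 46, 5, 8, 9], [368, 55, 7, 6, 12], [343, 170, 9, 15, 104], [578, 250, 6, 22, 46], [582, 276, 58, 33, 332], [552, 307, 88, 93, 4231], [539, 337, 15, 14, 102]]
[[ 2  1  1  2  2  2  1  2  3  2  2  0  1  2  2]
 [ 2  2  2  1  2  2  1  2  1  2  2  2  1  2  1]
 [ 1  2  1  2  1  1  1  2  5  2  2  1  2  2  2]
 [ 1  2  0  2  2  3  3  2  3  3  1  1  2  1  1]
 [ 2  1  2  1  3  3  2  2  3  2  2  1  0  1  2]
 [ 1  2  2  2  1  2  2  2  2  1  2  2  2  2  2]
 [ 2  0  1  2  1  2  2  2  2  2  9  7  0  1  2]
 [ 2  1  3  0  1 21  1  0  6  2  0  1  1  2  1]
 [ 1  2  1  3  1  3 10 11  5  1  1  1  0  1  3]
 [ 1  2  2  1  1  1 14 15  3  1  1  1  1  5  2]
 [ 1  1  2  1  1  1  6  6  0  1  1  2  1  1  2]
 [ 2  3  2  2  1  0  1  1  1  2  1  1  2  2  2]
 [ 2  2  3  3  3  1  1  1  1  0  0  1  0  0  2]
 [ 3  2  3  2  2  2  2  1  2  0  1  2  1  2  2]
 [ 3  1  3  3  1  1  3  1  1  2  2  1  2  2  2]]
0 box 291 312 210 228 mean [162. 169. 166.] sd 28.1
8 box 291 311 210 227 mean [167. 174. 171.] sd 19.7
16 box 290 311 209 225 mean [167. 174. 170.] sd 20.0
```

Apart from the arm itself, the only change from the first pictures is the missing lens on the desk and a darker spot inside the tube. The cap is shut exactly as it started.

```bash
python3 -c "
from plant import job
print(job.job_done())"
```

```text
the job is handed in; nothing more can be done
None
```

The lens is in the wide tube with its cap pressed fully shut; the other three tubes stayed shut, nothing else on the desk moved, and the job was handed in at about 13 s of the 58 s allowed.

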